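Present the large watch to the inspection camera

TASK

On the watchmaker's bench, slide the clear cover of the dust tray all the way along its rails, so that the bay with the two watches is uncovered and the other bay is shut. Then take out the larger watch, the one with the crown, without dropping it, and hold it up in the air in front of the inspection camera's lens: centred on the lens axis, 110 mm from the lens, dial squarely facing the lens, crown upward. Finish holding it still there, in the gripper alone, and leave the small watch, the glass dish, the jar and the screwdriver where they are.

Things in the scene. Friction and masses are not known exactly. Their poses are not given: they have to be found in the camera images.
- tray: Fixed dust tray, clear walls on a grey floor, 176 mm (x) by 370 mm (y); walls 4 mm thick, 83 mm high; floor top 6 mm above the bench. Origin: centre of its underside, on the bench, z up, long side along y. A cross wall 77 mm high at y = 0 parts two bays; the watches stand in the bay at -y. Position and yaw vary.
- watch_bay (a point): Middle of the watch bay's floor, tray axes. Two wooden cradles stand at x = +35 and -35 mm from here, a watch in each (either way round): 21 mm (x) by 28 mm (y), top 44 mm above the bench, with a slot 13 mm wide in x, open above and at both y ends. A watch stands in it on edge on two small bars, the left and right sides of its case free.
- cover (a joint): Clear cover pane with aluminium edges, 168 by 183 mm, 4 mm thick, sliding on top of the tray along the tray's +y. 0 = over the watch bay; 0.175 m = end stop, watch bay open, other bay shut. It starts between 0 and 0.03, has about 1.5 N of friction and stays where it is left. Its top lies 88 mm above the bench.
- cover_handle (a point): Top centre of the cover's handle, an upright aluminium bar in the middle of the pane: 60 mm long (along the tray's x), 12 mm thick (along the tray's y), 25 mm high above the pane, its top 113 mm above the bench.
- watch: The larger watch, loose: round brass case 42 mm across, 11 mm thick, pale dial with dark centre, no strap, 56 to 104 g, standing on edge. Origin: centre of the case, at the start 52 mm above the bench. x points straight out of the dial (at the start along the tray's +x, away from the robot), z through the crown (up at the start), y across the dial.
- watch_crown (a point): Top of the crown, a brass knob 8 mm across that stands 5 mm out of the case's rim: 26 mm from the case's centre along the watch's z.
- watch_dial (a point): Middle of the dial, 6 mm from the case's centre along the watch's x.
- small_watch: The smaller watch in the other cradle, to be left there: brass case 32 mm across, 11 mm thick, no crown. Origin: centre of its case, 46 mm above the bench; same axes as the larger watch.
- scope: Fixed stand of the inspection camera: grey base plate 160 by 120 by 16 mm, steel column 22 mm thick, 361 mm high, at x = +45 mm. Origin: centre of the underside. The camera is clamped to the column at a height that varies; its lens looks along the stand's -x and 20 degrees (0.35 rad) downward. Do not push it.
- lens (a point): Centre of the front of the camera's lens, in the middle of a black ring 64 mm across; same axes as focus. The camera reaches from here 113 mm back along +x.
- focus (a point): Where the centre of the watch's case is wanted: in the air 110 mm before the lens on its axis, 160 to 220 mm above the bench. x points at the lens (the stand's +x, raised 0.35 rad), y is the stand's +y, z points up, leaning 0.35 rad to the stand's -x. The watch is rightly presented when its x, y, z lie along these x, y, z.
- dish: Bystander: small glass dish, 64 mm across and 24 mm high, loose on the floor of the tray's other bay. Origin: centre of its underside.
- jar: Bystander: glass jar with a black lid, 44 mm across and 55 mm high, loose on the bench beyond the tray. Origin: centre of its underside.
- screwdriver: Bystander: small screwdriver, 120 mm long, lying loose on the bench on the robot's side of the tray.

How it is judged:
By the outcome, as a careful person would: the job done as asked, in the order asked, and still so for the second after the job is handed in, while the arm keeps its last pose, push and grip.
It also fails if it takes over 54 s, if anything falls off the work surface, if the arm or the gripper's body presses on something with over 40 N, if the wrist force passes 120 N, or if a joint passes its speed limit or range.

ROBOT

A 7-joint arm with a two-finger parallel gripper is mounted at the origin on the work surface. World frame = base frame: x ahead of the robot, y to its left, z up, the work surface at z = 0. Lengths are in m, angles in degrees, forces in N, time in s.
With the tool pointing down it reaches from about 0.35 to 0.9 m from the base axis. Payload 7.2 kg.
Tool frame: the origin (TCP) lies at the very end of the fingers, on their centre line; the grasp point (between the pads) lies 19 mm behind it; z points along the fingers, y is the line along which they close (so a half turn about z gives the same grasp; the last joint's range is limited). The gripper opens to 85 mm and grips with 20 to 120 N. Pads are 22 mm wide; open, the fingers measure 114 mm over their backs; the gripper's body (76 mm by 85 mm) begins 54 mm behind the grasp point. The pads swing forward as they close: fully open they stand 13 mm farther back than shut.
Start: joints at [69.202, 23.554, -0.728, 91.456, 0.321, 64.991, -4.71], TCP at [0.182, -0.598, 0.231] pointing down, gripper open.
Joint ranges: [-169.25, 169.25], [-16.82, 113.86], [-84.01, 82.57], [7.8, 145.47], [-59.2, 239.2], [7.22, 106.19], [-163.78, 163.78]. Speed limits (degrees/s): [136.94, 136.94, 172.46, 172.46, 180, 180, 180].

INTERFACE

Orientations are given as [roll, pitch, yaw] about the fixed x, y, z axes, in that order (R = Rz(yaw) Ry(pitch) Rx(roll)).
In Python, from station import ctrl gives the robot as it stands.
- The arm moves only by the tool apply_moves, never from a script. Its argument "motion" is a list of rows, each a list of 2 entries, a list of its own where there are three numbers: the shift along the world's x, y, z in m, then the turn, a rotation vector about the world's x, y, z in rad. A call has 1 to 5 rows; each row shifts and turns the commanded pose from where the row before left it; what a row does not reach is not made up. A row lasts 1/8 s, in which the tool goes at most 62.5 mm and 10.7 degrees, less where a joint would pass 70% of its speed; a pose out of reach is approached as far as the arm can. A call with a gripper value outside its range is refused whole. "gripper" is the opening, from 0 (shut) to 1 (fully open), set as the call begins (left out, the last holds). The fingers move at their own pace and stop on an object; the grip force is fixed at half the most. Time passes only in rows, so rows that do not move let the fingers close. It gives the time, the measured TCP pose, the force, the opening and the grip force at its end, in the units of the state.
- ctrl.sense(): the state, without advancing time (a new reading comes with each control period).
- ctrl.capture(name): name is "scene" or "side" or "wrist"; returns the picture (480x640x3 uint8, red, green, blue); there is no depth.
- ctrl.calibration(name): a dict with "intrinsics" (3x3 intrinsics, pixels), "cam_to_world" (4x4, takes a point from camera to world coordinates); the wrist camera has in their place "T_tool_cam" (4x4, takes a point from camera to tool coordinates, whose origin is the TCP and whose axes are the flange's). Camera axes: x right, y up, looking along -z (the intrinsics and any distortion apply to the point x, -y, -z); pixel columns grow to the right and rows downward; lengths in m; the calibration is good to about 2 mm. The wrist camera is an equidistant fisheye: a pixel r from the principal point sees the ray r / f radians off the axis. A picture is of the moment at which its call begins: read the wrist's pose just before it. calibration takes no time and is no camera call.
- ctrl.sign_off(): hands the job in; it is judged then, once.
The state is a dict: "time_s": time; "joint_positions": joint angles; "qvel": joint speeds; "tau": joint torques, N m; "tcp_pos": TCP position; "ee_rot": TCP orientation; "wrist_force": force on the tool from outside, world axes, zero at the start; "moment": the same for the moment, N m; "finger_gap": opening from 0.0 (shut) to 1.0 (fully open); "finger_force": force on a finger pad.
Only numpy, scipy, OpenCV 4.12 (cv2) and the standard library are available. Lean on these libraries where they do the work, as an engineer would, in place of code of your own. Each camera call takes 0.05 s, during which the arm holds its last target. There are 200 camera calls.

## Working session

There is one attempt and no reset: what is moved stays moved. The work goes in short steps, Python scripts to look and compute and a tool call to move; the robot and the scene stay as the last step left them, time stands still between calls to the robot, and variables do not carry over. Pictures are saved under pics/ and viewed, at most 10 in all, crops included, and the job is handed in when it is done.

Besides the shell and the picture viewer there is one more tool, called after "Request:" as name([rows], argument=value, ...), one row to a line, values as JSON. apply_moves: Moves the arm, as the interface text tells. Its arguments: {"type":"object","properties":{"motion":{"type":"array","items":{"type":"array"}},"gripper":{"type":"number"}},"required":["motion"]}

```bash
mkdir -p pics
cat > h.py <<'E'
import numpy as np, cv2, json
from scipy.spatial.transform import Rotation as R
from station import ctrl
def snap(n,f):
    im=ctrl.capture(n); cv2.imwrite(f'pics/{f}.png',im[:,:,::-1]); return im
def ray(n,u,v,T=None):
    c=ctrl.calibration(n);K=np.array(c['intrinsics'])
    x=(u-K[0,2])/K[0,0];y=(v-K[1,2])/K[1,1]
    if T is None:
        T=np.array(c['cam_to_world']);d=np.array([x,-y,-1.])
    else:
        r=np.hypot(x,y);s=np.sin(r)/max(r,1e-9);d=np.array([x*s,-y*s,-np.cos(r)])
    return T[:3,3],T[:3,:3]@(d/np.linalg.norm(d))
def atz(n,u,v,z,T=None):
    o,d=ray(n,u,v,T);return o+d*(z-o[2])/d[2]
def tri(rs):
    A=0;b=0
    for o,d in rs:
        P=np.eye(3)-np.outer(d,d);A=A+P;b=b+P@o
    p=np.linalg.solve(A,b);return p,[np.linalg.norm((np.eye(3)-np.outer(d,d))@(p-o)) for o,d in rs]
def wristT():
    s=ctrl.sense();T=np.eye(4);T[:3,3]=s['tcp_pos'];T[:3,:3]=R.from_euler('xyz',s['ee_rot'],degrees=True).as_matrix()
    return T@np.array(ctrl.calibration('wrist')['T_tool_cam'])
E
python3 - <<'E'
from h import *
np.set_printoptions(precision=4,suppress=True)
print(ctrl.sense())
for n in('scene','side','wrist'):
    if n=='wrist': np.save('T0.npy',wristT())
    snap(n,n+'0');print(n,ctrl.calibration(n))
E
```

```text
{'time_s': 0.0, 'joint_positions': array([69.2024, 23.601 , -0.729 , 91.5049,  0.3204, 64.9909, -4.71  ]), 'qvel': array([ 0.0206,  0.0161, -0.084 , -0.0194, -0.0081, -0.0141, -0.0242]), 'tau': array([ -0.0005, -60.063 ,   0.6813, -29.9411,   0.0135,   0.0109,
        -0.    ]), 'tcp_pos': array([ 0.1814, -0.5976,  0.2304]), 'ee_rot': array([-179.9053,    0.0061,   16.8915]), 'wrist_force': array([ 0.2383, -0.7565, -0.0249]), 'moment': array([-0.0202,  0.0189, -0.0397]), 'finger_force': 0.0, 'finger_gap': 1.0063854169015531}
scene {'intrinsics': array([[473.231 ,   0.    , 320.6015],
       [  0.    , 473.231 , 236.5323],
       [  0.    ,   0.    ,   1.    ]]), 'cam_to_world': array([[ 0.1973, -0.7779,  0.5967,  1.0857],
       [ 0.9803,  0.1641, -0.1101, -0.1496],
       [-0.0123,  0.6066,  0.7949,  0.8207],
       [ 0.    ,  0.    ,  0.    ,  1.    ]])}
side {'intrinsics': array([[464.5691,   0.    , 317.2554],
       [  0.    , 464.5691, 235.0573],
       [  0.    ,   0.    ,   1.    ]]), 'cam_to_world': array([[ 0.8516,  0.4051, -0.3326,  0.2952],
       [-0.5241,  0.6644, -0.5328, -0.4614],
       [ 0.0052,  0.6281,  0.7781,  0.73  ],
       [ 0.    ,  0.    ,  0.    ,  1.    ]])}
wrist {'intrinsics': array([[371.6483,   0.    , 314.4165],
       [  0.    , 371.6483, 240.7744],
       [  0.    ,   0.    ,   1.    ]]), 'T_tool_cam': array([[ 0.0001,  0.9645,  0.2642,  0.0666],
       [ 1.    ,  0.0002, -0.0012, -0.0001],
       [-0.0012,  0.2642, -0.9645, -0.1411],
       [ 0.    ,  0.    ,  0.    ,  1.    ]])}
```

View pics/scene0.png

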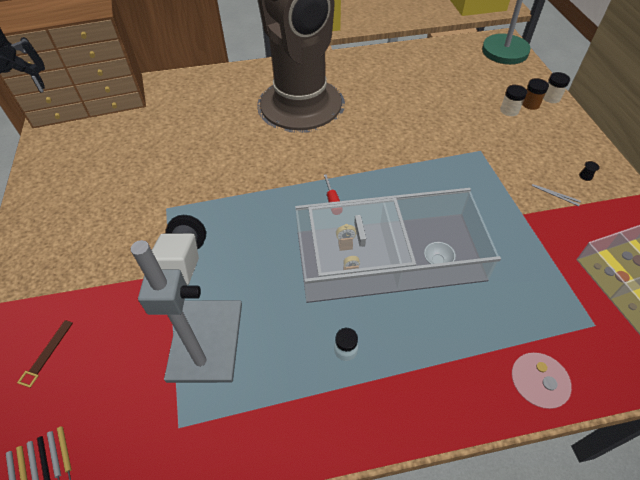

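View pics/side0.png

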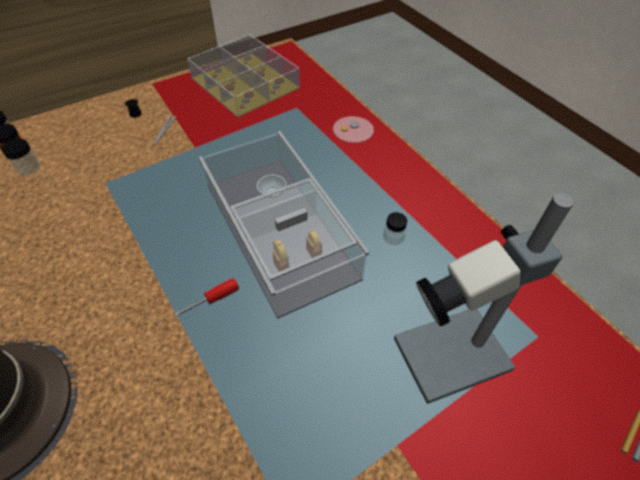

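Scene shows the tray (297–497, 190–300), handle at (361,230), watches at (346,233) and (351,262), lens ring at (188,235). The side view shows the watches at (280,253) and (314,242), the handle at (291,218), and the lens ring at (432,300). Next I'll take enlarged crops.

Run:
```python
import cv2,numpy as np
a=cv2.imread('pics/scene0.png');b=cv2.imread('pics/side0.png')
def c(i,x0,x1,y0,y1,s):
    o=cv2.resize(i[y0:y1,x0:x1],None,fx=s,fy=s,interpolation=cv2.INTER_CUBIC)
    return o
cv2.imwrite('pics/A.png',c(a,295,495,180,305,4))
cv2.imwrite('pics/B.png',c(b,195,375,125,320,3))
p=c(a,135,250,210,390,3);q=c(b,415,565,190,370,3)
cv2.imwrite('pics/C.png',np.hstack([p,q]))
```

```text
(no output)
```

View pics/A.png

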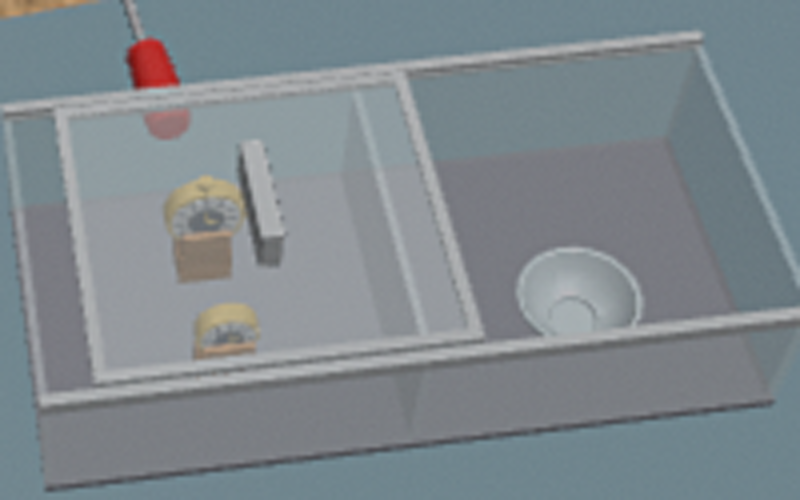

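View pics/B.png

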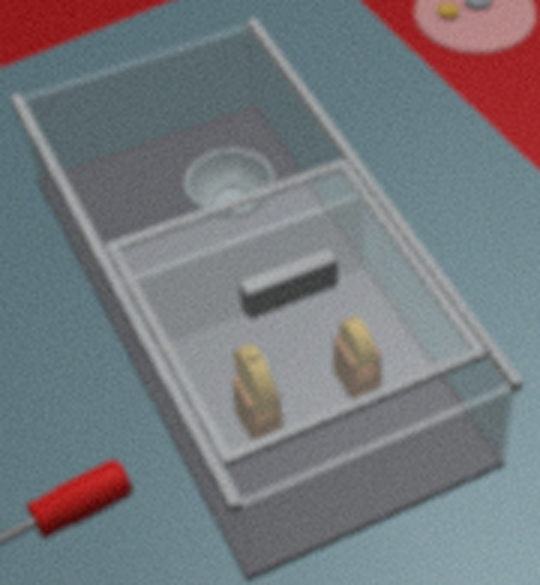

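View pics/C.png

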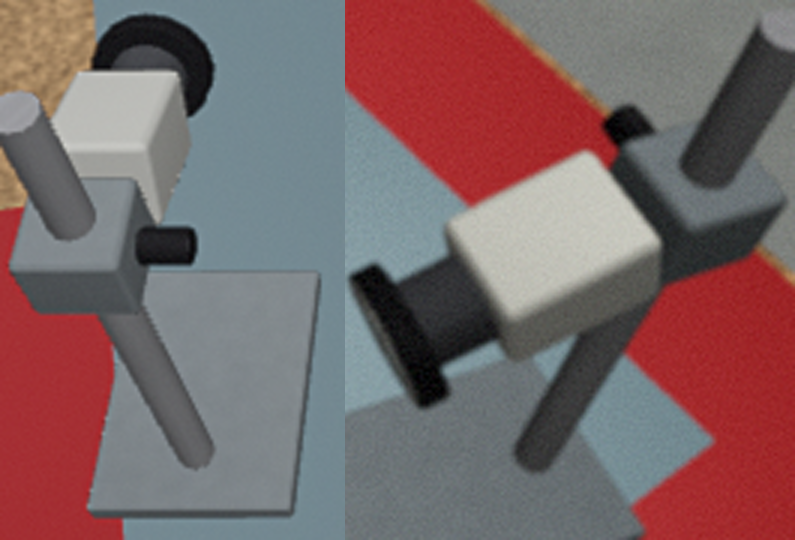

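The crops show these full-resolution pixel positions:

| Item | Scene | Side |
|---|---|---|
| Handle top | (360,227) | (291,216) |
| Crown | (346,226) | (279,241) |
| Column base | (202,362) | (478,343) |
| Lens ring | (187,232), back | (431,303), front |

The crowned watch is the one nearer the robot.

Run:
```python
from h import *
np.set_printoptions(precision=4,suppress=True)
A=lambda x,y:ray('scene',295+x/4,180+y/4)
B=lambda x,y:ray('side',195+x/3,125+y/3)
C=lambda x,y:ray('scene',135+x/3,210+y/3)
D=lambda x,y:ray('side',415+(x-345)/3,190+y/3)
z=lambda od,h:od[0]+od[1]*(h-od[0][2])/od[1][2]
for n,a,b in [('handle',A(260.5,188.5),B(289,271)),('h+x',A(271,233),B(336,254)),('h-x',A(249,143),B(243,289)),('crown',A(205,180),B(249,350)),('colbase',C(200,455),D(535,458)),('lens~',C(153,65),D(393,340)),
 ('tray-x-y top',A(3,108),B(236,502)),('tray+x-y top',A(42,400),B(518,385)),('tray-x+y top',A(702,37),B(17,98))]:
    print(n,*tri([a,b]))
print('bottoms -x-y',z(B(249,578),0),'+x-y',z(B(502,463),0),z(A(47,489),0),'+x+y',z(A(772,403),0))
for p in[(320,272),(292,512),(90,510)]: print('base sc',z(C(*p),.016))
for p in[(395,335),(430,393),(513,362)]: print('base si',atz('side',*p,.016))
print('lens side by z',[z(D(393,340),h) for h in(.2,.23,.26)], 'dir', D(393,340)[1])
```

```text
handle [0.545  0.0272 0.1085] [np.float64(0.0005974211128496308), np.float64(0.0005974211128496279)]
h+x [0.5745 0.0238 0.1109] [np.float64(0.001725745951061238), np.float64(0.0017257459510612594)]
h-x [0.5154 0.0293 0.1077] [np.float64(0.00024629168213245414), np.float64(0.0002462916821324743)]
crown [0.5074 0.0105 0.0746] [np.float64(0.000379014758342072), np.float64(0.00037901475834201153)]
colbase [ 0.7115 -0.305   0.0098] [np.float64(0.002573476785071033), np.float64(0.0025734767850711117)]
lens~ [ 0.5788 -0.2792  0.2175] [np.float64(0.0013932835287834694), np.float64(0.0013932835287834232)]
tray-x-y top [ 0.448  -0.0833  0.0841] [np.float64(0.000827270891798814), np.float64(0.0008272708917987764)]
tray+x-y top [ 0.6252 -0.0961  0.0821] [np.float64(0.002034224282844514), np.float64(0.002034224282844557)]
tray-x+y top [0.4742 0.2864 0.081 ] [np.float64(0.001753793129266994), np.float64(0.0017537931292668668)]
bottoms -x-y [ 0.4499 -0.0851  0.    ] +x-y [ 0.6235 -0.0966  0.    ] [ 0.624  -0.0949  0.    ] +x+y [0.6503 0.2737 0.    ]
base sc [ 0.6038 -0.2192  0.016 ]
base sc [ 0.7593 -0.2506  0.016 ]
base sc [ 0.7343 -0.3659  0.016 ]
base si [ 0.5988 -0.225   0.016 ]
base si [ 0.5847 -0.3319  0.016 ]
base si [ 0.7328 -0.3632  0.016 ]
lens side by z [array([ 0.5889, -0.2743,  0.2   ]), array([ 0.5723, -0.2849,  0.23  ]), array([ 0.5556, -0.2955,  0.26  ])] dir [ 0.4631  0.295  -0.8358]
```

Tray: yaw about −4°, centre about (0.550, 0.095). Handle top at (0.545, 0.027, 0.109), so the cover sits at about 0.02. Stand yaw is about −11°. I'll move above the handle, turning the tool to yaw 176 so the wrist camera ends up on the robot's side.

Request:
apply_moves([
  [[0.0242,0.0415,0],[0,0,0.185]],
  [[0.0242,0.0415,0],[0,0,0.185]],
  [[0.0242,0.0415,0],[0,0,0.185]],
  [[0.0242,0.0415,0],[0,0,0.185]],
  [[0.0242,0.0415,0],[0,0,0.185]],
], gripper=0.36)

```text
time_s: 0.78
tcp_pos: [0.3031, -0.3891, 0.2312]
ee_rot: [-180.0, 0.0, 70.2]
wrist_force: [-0.4, 0.3, 0.4]
finger_gap: 0.363
finger_force: 0.0
```

```bash
python3 -c "
from h import *
s=ctrl.sense();print(s['joint_positions'],s['tcp_pos'],s['ee_rot'],s['wrist_force'])"
```

```text
[ 60.86750796  11.7140759  -16.64025503 108.44620637   3.84171039
  60.37370491  22.88767345] [ 0.30309302 -0.38905432  0.23124112] [-1.79996875e+02  4.99319881e-03  7.02337697e+01] [-0.37681023  0.29348259  0.39542283]
```

Request:
apply_moves([
  [[0.0242,0.0415,0],[0,0,0.185]],
  [[0.0242,0.0415,0],[0,0,0.185]],
  [[0.0242,0.0415,0],[0,0,0.185]],
  [[0.0242,0.0415,0],[0,0,0.185]],
  [[0.0242,0.0415,0],[0,0,0.185]],
])

```text
time_s: 1.4
tcp_pos: [0.424, -0.1817, 0.2313]
ee_rot: [-180.0, 0.0, 123.2]
wrist_force: [0.9, -0.2, -0.9]
finger_gap: 0.362
finger_force: 0.0
```

Request:
apply_moves([
  [[0.0242,0.0415,-0.004],[0,0,0.185]],
  [[0.0242,0.0415,-0.004],[0,0,0.185]],
  [[0.0242,0.0415,-0.004],[0,0,0.185]],
  [[0.0242,0.0415,-0.004],[0,0,0.185]],
  [[0.0242,0.0415,-0.004],[0,0,0.185]],
])

```text
time_s: 2.02
tcp_pos: [0.5452, 0.0255, 0.211]
ee_rot: [-180.0, -0.0, 176.2]
wrist_force: [0.0, 0.3, -0.3]
finger_gap: 0.361
finger_force: 0.0
```

Run:
```python
from h import *
s=ctrl.sense();print(s['joint_positions'],s['tcp_pos'],s['ee_rot'])
np.save('T1.npy',wristT());snap('wrist','w1')
```

```text
[ 27.85478788  23.48609858 -46.19689743 101.71669064  18.86826703
  62.85817277  61.47032717] [0.54516005 0.02552928 0.21102822] [-1.79988213e+02 -5.31526315e-03  1.76200063e+02]
```

View pics/w1.png

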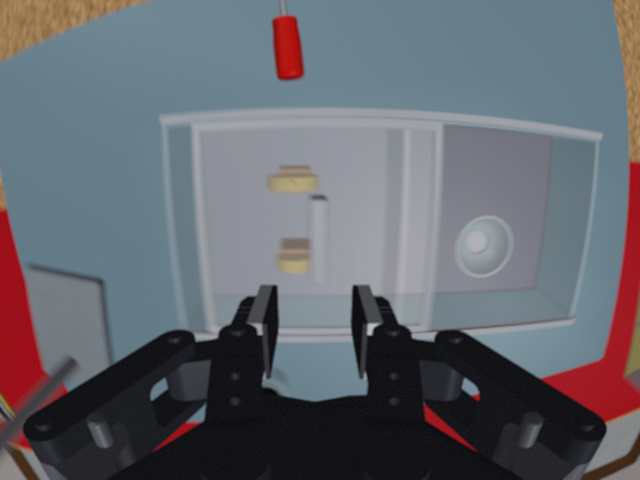

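The wrist view shows the handle top running from (318,197) to (319,283), the large watch top at (293,181), the small one at (293,262), and the fingers at the bottom.

Run:
```python
from h import *
np.set_printoptions(precision=4,suppress=True)
T=np.load('T1.npy')
for n,u,v,z in[('h-',318,197,.113),('h+',319,283,.113),('watch L',268,181,.052),('watch R',318,181,.052),('watch top',293,179,.073),('tray-x-y',163,119,.083),('tray-x+y',600,135,.083)]:print(n,atz('wrist',u,v,z,T))
A=ray('scene',295+260.5/4,180+188.5/4)
print(tri([A,ray('wrist',318.5,240,T)]),'crown',tri([ray('scene',295+205/4,180+180/4),ray('wrist',293,176,T)]))
```

```text
h- [0.5144 0.0296 0.113 ]
h+ [0.5741 0.0265 0.113 ]
watch L [ 0.5077 -0.0102  0.052 ]
watch R [0.5106 0.0304 0.052 ]
watch top [0.5055 0.0117 0.073 ]
tray-x-y [ 0.4494 -0.0827  0.083 ]
tray-x+y [0.4713 0.2846 0.083 ]
(array([0.5445, 0.0279, 0.1084]), [np.float64(0.00012946457331500003), np.float64(0.00012946457331495777)]) crown (array([0.5035, 0.0115, 0.0692]), [np.float64(0.00012812911934052059), np.float64(0.00012812911934054045)])
```

Request:
apply_moves([
  [[0,0.0025,-0.03],[0,0,0]],
  [[0,0,-0.035],[0,0,0]],
  [[0,0,-0.03],[0,0,0]],
  [[0,0,-0.015],[0,0,0]],
  [[0,0,-0.003],[0,0,0]],
])

```text
time_s: 2.7
tcp_pos: [0.5442, 0.0269, 0.0978]
ee_rot: [180.0, -0.1, 175.9]
wrist_force: [-0.3, 0.3, 1.1]
finger_gap: 0.364
finger_force: 0.0
```

Request:
apply_moves([
  [[0.0006,0.008,0],[0,0,0]],
  [[0.001,0.015,0],[0,0,0]],
  [[0.0014,0.02,0],[0,0,0]],
  [[0.0014,0.02,0],[0,0,0]],
  [[0.0014,0.02,0],[0,0,0]],
])

```text
time_s: 3.32
tcp_pos: [0.551, 0.1113, 0.0992]
ee_rot: [-180.0, 0.1, 175.9]
wrist_force: [1.3, -2.8, -0.8]
finger_gap: 0.36
finger_force: 1.1
```

Request:
apply_moves([
  [[0.0012,0.018,0],[0,0,0]],
  [[0.0012,0.018,0],[0,0,0]],
  [[0.0012,0.018,0],[0,0,0]],
  [[0.0008,0.01,0],[0,0,0]],
  [[0.0004,0.005,0],[0,0,0]],
])

```text
time_s: 3.95
tcp_pos: [0.5549, 0.1797, 0.0982]
ee_rot: [180.0, -0.0, 175.9]
wrist_force: [0.3, -1.8, 0.8]
finger_gap: 0.355
finger_force: 0.8
```

Request:
apply_moves([
  [[0.0004,0.005,0],[0,0,0]],
  [[0.0003,0.004,0],[0,0,0]],
  [[0,0,0],[0,0,0]],
])

```text
time_s: 4.32
tcp_pos: [0.5559, 0.1883, 0.0982]
ee_rot: [180.0, -0.0, 175.9]
wrist_force: [0.5, -0.6, -0.0]
finger_gap: 0.36
finger_force: 0.0
```

Request:
apply_moves([
  [[0.0002,0.003,0],[0,0,0]],
  [[0.0002,0.003,0],[0,0,0]],
  [[0,0,0],[0,0,0]],
])

```text
time_s: 4.7
tcp_pos: [0.5561, 0.1898, 0.0981]
ee_rot: [-179.6, -0.1, 175.7]
wrist_force: [-3.0, -10.9, 6.7]
finger_gap: 0.362
finger_force: 5.7
```

Request:
apply_moves([
  [[0.0001,0.002,0],[0,0,0]],
  [[0.0001,0.002,0],[0,0,0]],
  [[0,0,0],[0,0,0]],
])

```text
time_s: 5.08
tcp_pos: [0.5562, 0.1899, 0.098]
ee_rot: [-179.3, -0.1, 175.6]
wrist_force: [-5.6, -21.3, 12.6]
finger_gap: 0.36
finger_force: 10.5
```

The cover is against its end stop: 21 N of resistance and no further motion. I'll back off, lift, open the gripper and go above the watch.

Request:
apply_moves([
  [[-0.0006,-0.009,0],[0,0,0]],
  [[-0.0006,-0.009,0],[0,0,0]],
  [[0,0,0.03],[0,0,0]],
  [[0,0,0.04],[0,0,0]],
  [[-0.003,-0.02,0.03],[0,0,0]],
])

```text
time_s: 5.7
tcp_pos: [0.5523, 0.1622, 0.2001]
ee_rot: [179.8, 0.1, 176.1]
wrist_force: [0.5, -0.1, -0.7]
finger_gap: 0.359
finger_force: 0.0
```

Request:
apply_moves([
  [[-0.012,-0.04,0],[0,0,0]],
  [[-0.012,-0.04,0],[0,0,0]],
  [[-0.012,-0.04,0],[0,0,0]],
  [[-0.008,-0.031,0],[0,0,0]],
  [[0,0,0],[0,0,0]],
], gripper=1.0)

```text
time_s: 6.32
tcp_pos: [0.508, 0.0063, 0.1982]
ee_rot: [-179.9, 0.0, 175.7]
wrist_force: [-0.2, 0.8, 1.3]
finger_gap: 1.002
finger_force: 0.0
```

Run:
```python
from h import *
s=ctrl.sense();print(s['joint_positions'],s['tcp_pos'],s['ee_rot'])
np.save('T2.npy',wristT());w=snap('wrist','w2');a=snap('scene','s2')
b=snap('side','d2')
f=lambda i,x0,x1,y0,y1,s:cv2.resize(i[y0:y1,x0:x1],None,fx=s,fy=s,interpolation=cv2.INTER_CUBIC)
p=f(w,180,460,60,360,2);q=f(a,295,375,200,275,3);q=cv2.copyMakeBorder(q,0,600-q.shape[0],0,0,cv2.BORDER_CONSTANT)
cv2.imwrite('pics/D.png',np.hstack([p,q])[:,:,::-1])
```

```text
[ 31.08417608  20.21285625 -45.99921074 107.51985273  16.86919945
  59.26143011  63.7525711 ] [0.50797794 0.00631567 0.19820896] [-1.79947363e+02  6.92363071e-03  1.75659555e+02]
```

View pics/D.png

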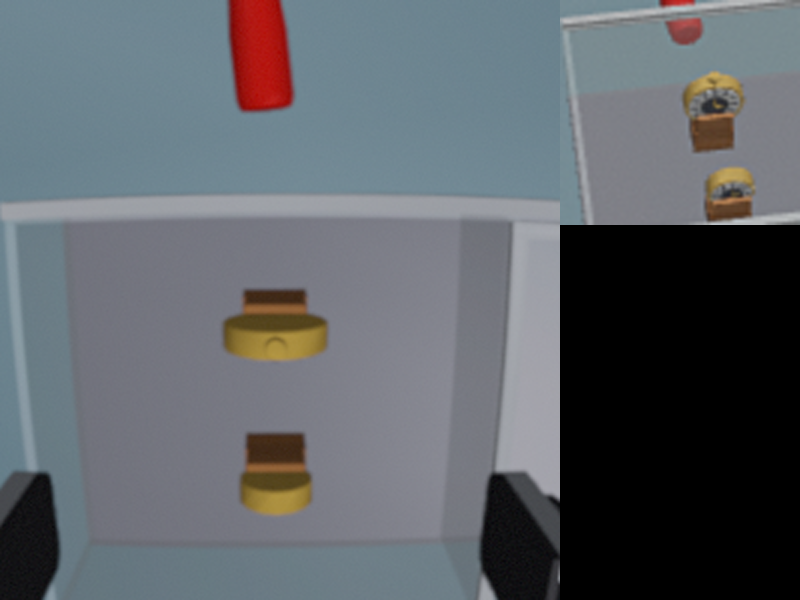

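The watch bay is open. In the wrist view the crown is at (317.5,234.5) and the case edges at u = 291 and 344. In the scene view the crown is at (346,225).

Run:
```python
from h import *
np.set_printoptions(precision=4,suppress=True)
T=np.load('T2.npy');w=lambda u,v:ray('wrist',u,v,T)
print('crown',tri([w(317.5,234.5),ray('scene',346,225.3)]), atz('wrist',317.5,234.5,.078,T))
print('L',atz('wrist',291,227,.052,T),'R',atz('wrist',344,227,.052,T))
# front/back edges at top of rim (z .073): 
print(atz('wrist',317.5,217,.073,T),atz('wrist',317.5,239,.071,T))
```

```text
crown (array([0.5089, 0.0087, 0.0754]), [np.float64(0.0006278545659433302), np.float64(0.0006278545659433155)]) [0.5081 0.0082 0.078 ]
L [ 0.507  -0.0127  0.052 ] R [0.5102 0.0293 0.052 ]
[0.4962 0.0091 0.073 ] [0.5133 0.0078 0.071 ]
```

Request:
apply_moves([
  [[0.0005,0.002,-0.045],[0,0,0.003]],
  [[0,0,-0.045],[0,0,0]],
  [[0,0,-0.04],[0,0,0]],
  [[0,0,-0.025],[0,0,0]],
  [[0,0,-0.009],[0,0,0]],
])

```text
time_s: 7.1
tcp_pos: [0.5082, 0.0126, 0.0329]
ee_rot: [179.9, -0.1, 176.2]
wrist_force: [-0.4, 0.0, 1.1]
finger_gap: 1.001
finger_force: 0.0
```

Request:
apply_moves([
  [[0,0,0],[0,0,0]],
])

```text
time_s: 7.22
tcp_pos: [0.509, 0.012, 0.0343]
ee_rot: [180.0, -0.0, 176.1]
wrist_force: [0.6, 1.2, -0.1]
finger_gap: 0.998
finger_force: 0.0
```

Request:
apply_moves([
  [[0,-0.0035,-0.001],[0,0,0]],
  [[0,0,0],[0,0,0]],
], gripper=0.62)

```text
time_s: 7.48
tcp_pos: [0.5094, 0.0069, 0.0341]
ee_rot: [-180.0, 0.1, 176.0]
wrist_force: [-0.5, 1.0, 0.1]
finger_gap: 0.624
finger_force: 0.0
```

Run:
```python
from h import *
s=ctrl.sense();print(s['tcp_pos'],s['ee_rot'],s['finger_gap'])
np.save('T3.npy',wristT());w=snap('wrist','w3')
cv2.imwrite('pics/E.png',cv2.resize(w[240:480,160:480],None,fx=2.5,fy=2.5,interpolation=cv2.INTER_CUBIC)[:,:,::-1])
```

```text
[0.50939663 0.00693554 0.03411844] [-1.79981953e+02  8.55010604e-02  1.76015111e+02] 0.6236111442251472
```

View pics/E.png

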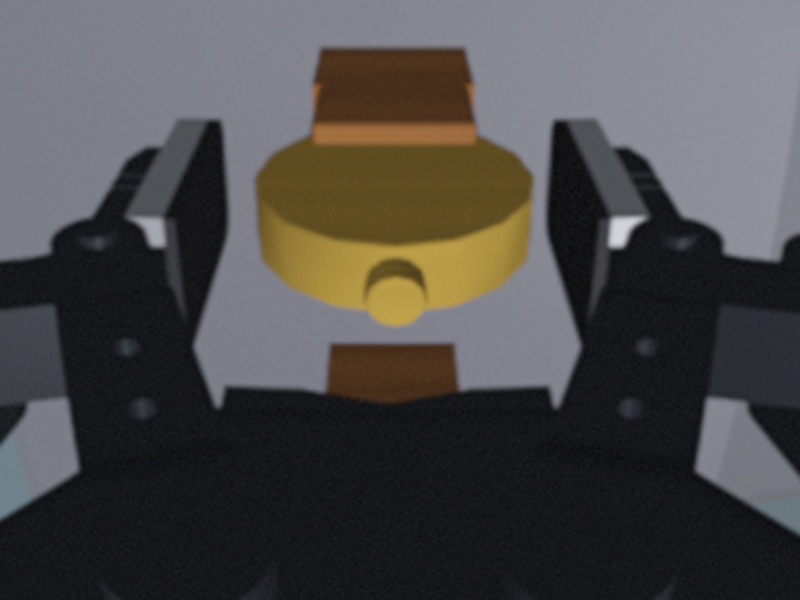

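The watch sits centrally between the pads, about 1 mm toward +y (gaps of 28 px left and 15 px right). I'll shift 1 mm and close.

Request:
apply_moves([
  [[0,0.001,0],[0,0,0]],
  [[0,0,0],[0,0,0]],
  [[0,0,0],[0,0,0]],
  [[0,0,0],[0,0,0]],
  [[0,0,0],[0,0,0]],
], gripper=0.4)

```text
time_s: 8.15
tcp_pos: [0.5093, 0.0081, 0.0341]
ee_rot: [-180.0, 0.1, 176.0]
wrist_force: [-1.0, -0.9, 6.9]
finger_gap: 0.466
finger_force: 59.5
```

Run:
```python
from h import *
s=ctrl.sense();print(s['tcp_pos'],s['ee_rot'],s['finger_gap'],s['finger_force'])
```

```text
[0.50928762 0.00806493 0.0341197 ] [-1.79956274e+02  6.89850481e-02  1.76034287e+02] 0.4661072746643407 59.48577046394348
```

Request:
apply_moves([
  [[0,0,0.006],[0,0,0]],
  [[0,0,0.02],[0,0,0]],
  [[0,0,0.03],[0,0,0]],
  [[0,0,0.04],[0,0,0]],
  [[0,0,0.04],[0,0,0]],
])

```text
time_s: 8.78
tcp_pos: [0.5084, 0.0087, 0.1707]
ee_rot: [180.0, -0.0, 176.1]
wrist_force: [0.7, -0.1, -0.3]
finger_gap: 0.466
finger_force: 60.6
```

Request:
apply_moves([
  [[-0.005,-0.02,0.02],[0,0,0]],
  [[-0.02,-0.04,0.015],[0,0,0]],
  [[-0.025,-0.04,0],[0,0,-0.03]],
  [[-0.025,-0.04,0],[0,0,-0.03]],
  [[-0.015,-0.03,0],[0,0,-0.03]],
])

```text
time_s: 9.4
tcp_pos: [0.4173, -0.1631, 0.2046]
ee_rot: [-180.0, -0.0, 170.8]
wrist_force: [-0.4, 0.5, 0.5]
finger_gap: 0.469
finger_force: 60.6
```

Run:
```python
from h import *
s=ctrl.sense();print(s['tcp_pos'],s['ee_rot'],s['finger_gap'],s['finger_force'],s['joint_positions'])
```

```text
[ 0.41725683 -0.16308447  0.2045943 ] [-1.79952221e+02 -7.91824322e-03  1.70773840e+02] 0.4692807005572082 60.5917489528656 [ 54.04779544  12.37728709 -43.87551834 114.56814145  10.27556478
  56.87476501  85.96013122]
```

Request:
apply_moves([
  [[-0.005,-0.03,0],[-0.022,-0.114,0]],
  [[-0.005,-0.03,0],[-0.022,-0.114,0]],
  [[-0.005,-0.025,0],[-0.022,-0.115,0]],
  [[0,0,0],[0,0,0]],
  [[0,0,0],[0,0,0]],
])

```text
time_s: 10.02
tcp_pos: [0.404, -0.2462, 0.2047]
ee_rot: [-179.3, 20.0, 171.0]
wrist_force: [0.6, -0.1, -1.2]
finger_gap: 0.463
finger_force: 60.6
```

Run:
```python
from h import *
s=ctrl.sense();print(s['tcp_pos'],s['ee_rot'],s['finger_gap'],s['finger_force'],s['joint_positions'])
np.save('T4.npy',wristT());w=snap('wrist','w4');d=snap('side','d4')
d=cv2.resize(d[150:420,300:580],None,fx=1.1,fy=1.1,interpolation=cv2.INTER_CUBIC)
o=np.zeros((480,800,3),np.uint8);o[:,:490]=w[:,75:565];o[:297,492:]=d[:,:308];cv2.imwrite('pics/F.png',o[:,:,::-1])
```

```text
[ 0.4039983  -0.24622786  0.20469049] [-179.34413587   19.97269233  171.00481232] 0.46349421663966706 60.58851599693298 [ 72.75282811   3.74103901 -43.01689986 125.78222912  -7.28499426
  32.77970437 116.58969169]
```

View pics/F.png

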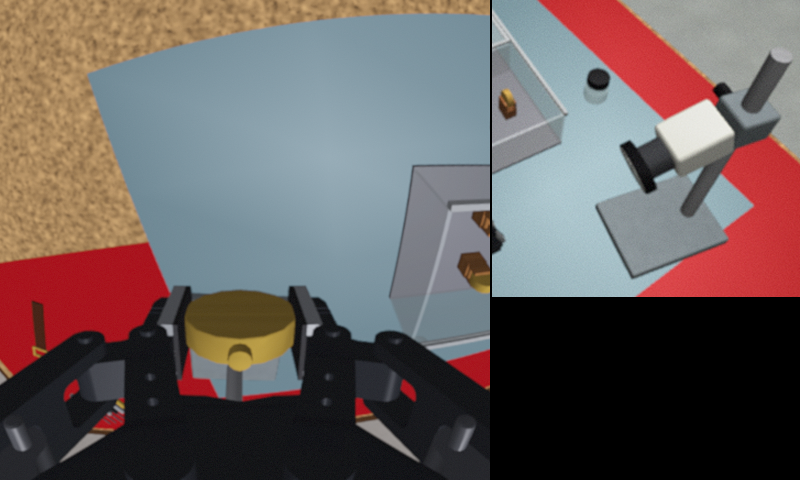

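The watch is held square in the gripper, crown toward the camera, but the gripper hides the lens from the wrist camera. I'll fit the stand and lens ring as a model to the two fixed views instead.

```bash
cat > fit.py <<'E'
from h import *
from scipy.optimize import least_squares
np.set_printoptions(precision=4,suppress=True)
sc=cv2.imread('pics/scene0.png');si=cv2.imread('pics/d4.png')
sc0=sc;si0=cv2.imread('pics/side0.png')
def proj(n,P):
    c=ctrl.calibration(n);K=np.array(c['intrinsics']);T=np.linalg.inv(np.array(c['cam_to_world']))
    p=np.atleast_2d(P)@T[:3,:3].T+T[:3,3];return np.c_[K[0,2]+K[0,0]*p[:,0]/-p[:,2],K[1,2]-K[1,1]*p[:,1]/-p[:,2]]
def mask(im,box,th):
    x0,x1,y0,y1=box;g=im.max(2)[y0:y1,x0:x1];m=(g<th).astype(np.uint8)
    n,l,s,_=cv2.connectedComponentsWithStats(m,connectivity=4);k=1+np.argmax(s[1:,4])
    yy,xx=np.where(l==k);return np.c_[xx+x0,yy+y0].astype(float),s[k]
ms,ss=mask(sc0,(160,212,210,262),50);md,sd=mask(si0,(410,460,270,332),32)
print(ss,sd)
def W(q,P):
    cx,cy,a=q[:3];P=np.atleast_2d(P);c,s=np.cos(a),np.sin(a)
    return np.c_[cx+c*P[:,0]-s*P[:,1],cy+s*P[:,0]+c*P[:,1],P[:,2]]
t=np.linspace(0,2*np.pi,72)
def ring(q):
    xl,zl,th=q[3:6];C,S=np.cos(.349),np.sin(.349);o=[]
    for b in(0,th):
        fx=b+0*t;y=.032*np.cos(t);fz=.032*np.sin(t)
        o.append(np.c_[xl+fx*C-fz*S,y,zl+fx*S+fz*C])
    return W(q,np.vstack(o))
corn=[(-.08,.06,.016),(.08,.06,.016),(.08,-.06,.016),(-.08,-.06,.016)]
obs=[('scene',corn[0],(241.7,300.7)),('scene',corn[1],(232.3,380.7)),('scene',corn[2],(165,380)),
('side',corn[0],(395,334)),('side',corn[3],(430,393)),('side',corn[2],(512.5,362)),
('scene',(.045,0,.361),(141,247.5)),('side',(.045,0,.361),(561.5,200.5)),
('scene',(.045,0,.016),(201.7,361.5)),('side',(.045,0,.016),(478,342.5))]
ang={'scene':np.deg2rad([-180,-150,-120,-100,-80,-60,-40,-20,0,20]),'side':np.deg2rad([90,110,130,150,170,190,210,230,250,270])}
def res(q,split=False):
    r=[(proj(n,W(q,P))[0]-o) for n,P,o in obs];r1=np.concatenate(r);r2=[]
    R3=ring(q)
    for n,m in(('scene',ms),('side',md)):
        d=np.c_[np.cos(ang[n]),np.sin(ang[n])];r2+=list((proj(n,R3)@d.T).max(0)-(m@d.T).max(0)-.0)
    return (r1.reshape(-1,2),np.array(r2)) if split else np.r_[r1,np.array(r2)]
f=least_squares(res,[.67,-.292,-.19,-.09,.21,.01],loss='soft_l1')
q=f.x;print('q',q,'yaw',np.degrees(q[2]));a,b=res(q,True);print(a);print(b)
lens=W(q,[q[3],0,q[4]])[0];foc=W(q,[q[3]-.11*np.cos(.349),0,q[4]-.11*np.sin(.349)])[0];print('lens',lens,'focus',foc)
np.save('q.npy',q)
E
python3 fit.py
```

```text
[  6   5  40  34 523] [  8   9  42  46 567]
q [ 0.6677 -0.2944 -0.1773 -0.0883  0.2174 -0.0012] yaw -10.158294899917113
[[-1.2845 -1.6915]
 [ 0.6304 -1.386 ]
 [-0.9753  1.0579]
 [-1.0283 -0.9527]
 [ 0.0007  6.2142]
 [ 3.8767  1.2405]
 [-0.6984 -0.032 ]
 [ 1.1356 -4.4015]
 [-0.5652 -0.4821]
 [-0.9898 -3.7529]]
[ 0.6222  0.7608  0.0445 -0.3623 -0.7609 -0.6796 -0.4473  0.1315  0.6344
  0.603   0.9664 -0.2077 -1.2132 -0.145   0.2173  0.8935  1.4151  1.6878
  1.3929 -0.5466]
lens [ 0.5808 -0.2788  0.2174] focus [ 0.4791 -0.2606  0.1798]
```

Run:
```python
import cv2,numpy as np
for f,box,b in(('scene0',(155,250,290,392),(228,340)),('side0',(385,525,300,410),(440,370))):
    im=cv2.imread(f'pics/{f}.png');im=cv2.bilateralFilter(im,7,20,5)
    x0,x1,y0,y1=box
    c=im[b[1],b[0]].astype(int);print(f,'plate color',c)
    m=(np.abs(im[y0:y1,x0:x1].astype(int)-c).max(2)<14).astype(np.uint8)
    n,l,s,_=cv2.connectedComponentsWithStats(m);k=l[b[1]-y0,b[0]-x0];m=(l==k).astype(np.uint8)
    h=cv2.convexHull(max(cv2.findContours(m,0,2)[0],key=cv2.contourArea))
    for e in(2,3,4):print(e,(cv2.approxPolyDP(h,e,True)[:,0]+[x0,y0]).tolist())
si=cv2.imread('pics/side0.png')
print('vertical profile at u=430',si[385:408,430].max(1)); print('ring row 300',si[300,410:462].max(1));print('ring row 280',si[280,410:462].max(1));print('ring row 318',si[318,410:462].max(1))
sc=cv2.imread('pics/scene0.png');print('scene col 187',sc[208:240,187].max(1));print('scene row 232',sc[232,160:215].max(1))
print('side coltop row200',si[200,545:580].max(1),'col 562',si[185:215,562].max(1))
```

```text
scene0 plate color [139 136 129]
2 [[238, 290], [243, 297], [230, 379], [164, 379], [173, 327], [185, 299], [201, 290]]
3 [[238, 290], [243, 297], [230, 379], [164, 379], [173, 327], [185, 299], [201, 290]]
4 [[238, 290], [243, 297], [230, 379], [164, 379], [173, 327], [185, 299], [201, 290]]
side0 plate color [118 115 107]
2 [[513, 366], [428, 398], [394, 336], [466, 306], [490, 302]]
3 [[513, 366], [428, 398], [394, 336], [466, 306], [490, 302]]
4 [[513, 366], [428, 398], [394, 336], [466, 306], [490, 302]]
vertical profile at u=430 [119 123 119 120 119 116 118 114 115 118 119 121 122 113 100  74  67  91
 129 152 159 161 159]
ring row 300 [164 166 169 164 166 167 166 172 167 168 166 164 152 123  86  75  76  62
  43  29  20  23  20  28  21  18  19  17  13  20  25  40  41  49  49  49
  45  41  39  42  37  40  30  33  30  33  40  35  27  24  29  34]
ring row 280 [165 162 162 160 166 162 151 128 112  78  66  36  14  19  12  16  27  58
 102 135 156 164 167 160 159 160 152 133 119  97  78  60  50  46  45  47
  52  53  53  51  51  52  53  48  50  60  78  94 114 137 161 179]
ring row 318 [
[... 187 characters left out ...]
20 119 121 116 113 123]
scene col 187 [144 146 146 144 145 149 148  62  22  30  29  33  25  25  21  22  19  42
  81  76  78  75  75  70  71 125 192 190 188 188 188 187]
scene row 232 [171 175 181 180 174  93  22  17  18  16  17  18  50  58  64  68  70  71
  72  71  74  69  72  74  76  73  74  71  73  71  68  65  58  59  61  59
  30  25  23  24  28  24  26  23  16  23  89 145 147 146 145 145 146 144
 144]
side coltop row200 [128 126 131 127 127 107  67  49  72 110 132 146 142 138 138 134 140 138
 139 137 137 142 140 140 141 139 140 133 134 124 128 124 127 124 117] col 562 [126 128 127 125 122 131 125 126 133 135 140 145 137 139 140 138 135 143
 143 140 137 107  71  59  61  62  59  56  60  60]
```

```bash
sed -i "s/(160,212,210,262),50/(160,212,210,262),95/; s/(410,460,270,332),32/(410,450,270,335),100/; s/(395,334)),/(394,335.5)),/; s/(430,393)/(428.5,398.5)/; s/(512.5,362)/(513.3,365.5)/; s/(561.5,200.5)/(562,199.5)/" fit.py; python3 fit.py
```

```text
[  5   5  42  34 719] [   6    0   34   57 1106]
q [ 0.6665 -0.295  -0.188  -0.0913  0.2154  0.0277] yaw -10.774018419724097
[[-1.2638 -1.8784]
 [-0.3302 -1.5997]
 [-1.7777  0.1192]
 [-0.2499 -2.3745]
 [ 0.5267  1.1099]
 [ 2.845  -0.9568]
 [-1.6167 -0.7194]
 [ 0.6681 -2.3238]
 [-1.2323 -1.0332]
 [-1.0815 -2.8589]]
[ 3.449  -0.1526 -0.0887 -0.4072 -0.468  -0.3166 -0.0244  0.2144  0.0982
  0.4491  0.3453 -0.2725 -0.7529 -0.2993  0.4092  0.7105  0.8436  0.8083
  2.4514 -1.0586]
lens [ 0.5768 -0.2779  0.2154] focus [ 0.4753 -0.2586  0.1778]
```

```bash
sed -i "s/\[-180,-150,/[-150,/; s/,230,250,270\])/,230])/" fit.py; python3 fit.py | tail -3
cat > fit2.py <<'E'
exec(open('fit.py').read().split('f=least')[0])
# allow small per-view pixel offsets (calibration error)
base=proj
def run(fixth=None):
    def res2(p):
        global proj
        off={'scene':p[6:8],'side':p[8:10]};proj=lambda n,P:base(n,P)+off[n]
        q=p[:6].copy()
        if fixth: q[5]=fixth
        return np.r_[res(q),p[6:]/1.0]
    f=least_squares(res2,[.67,-.292,-.19,-.09,.21,.015,0,0,0,0],loss='soft_l1')
    q=f.x;print(fixth,q,'yaw',np.degrees(q[2]),'cost',f.cost)
    print('lens',W(q,[q[3],0,q[4]])[0],'focus',W(q,[q[3]-.11*np.cos(.349),0,q[4]-.11*np.sin(.349)])[0])
for t_ in(None,.012,.016,.02):run(t_)
E
sed -i 's/^t=np/t=np/' fit2.py; python3 fit2.py
```

```text
[-0.0086  0.0408 -0.3049 -0.4027 -0.2957 -0.0517  0.1419 -0.0105  0.3172
  0.3898 -0.2576 -0.768  -0.3178  0.3873  0.6716  0.7939  0.7527]
lens [ 0.5768 -0.2781  0.2155] focus [ 0.4752 -0.2589  0.1779]
[  5   5  42  34 719] [   6    0   34   57 1106]Traceback (most recent call last):
  File "fit2.py", line 14, in <module>
    for t_ in(None,.012,.016,.02):run(t_)
                                  ~~~^^^^
  File "fit2.py", line 11, in run
    f=least_squares(res2,[.67,-.292,-.19,-.09,.21,.015,0,0,0,0],loss='soft_l1')
    return func(*args, **kwargs)
    result = trf(vector_fun.fun, vector_fun.jac, x0, f0, J0, lb, ub, ftol, xtol,
                 gtol, max_nfev, x_scale, loss_function, tr_solver,
                 tr_options.copy(), verbose, callback=callback_wrapped)
    return trf_no_bounds(
        fun, jac, x0, f0, J0, ftol, xtol, gtol, max_nfev, x_scale,
        loss_function, tr_solver, tr_options, verbose, callback=callback)
    J = jac(x)
    self._update_jac()
    ~~~~~~~~~~~~~~~~^^
    self.J = self.jac_wrapped(xp_copy(self.x), f0=self.f)
             ~~~~~~~~~~~~~~~~^^^^^^^^^
[... 586 characters left out ...]
   ^^^^^^^
    f = np.atleast_1d(self.fun(x, *self.args, **self.kwargs))
                      ~~~~~~~~^^^^^^^^^^^^^^^^^^^^^^^^^^^^^^
    return np.atleast_1d(self.fun(x))
                         ~~~~~~~~^^^
    return self.f(x, *self.args, **self.kwargs)
           ~~~~~~^^^^^^^^^^^^^^^^^^^^^^^^^^^^^^
  File "fit2.py", line 10, in res2
    return np.r_[res(q),p[6:]/1.0]
                 ~~~^^^
  File "<string>", line 32, in res
  File "fit2.py", line 7, in <lambda>
    off={'scene':p[6:8],'side':p[8:10]};proj=lambda n,P:base(n,P)+off[n]
                                                        ~~~~^^^^^
  File "<string>", line 7, in proj
ValueError: time passes only in moves, steps and waits
```

```bash
sed -i "s/^def proj/CAL={n:ctrl.calibration(n) for n in('scene','side')}\ndef proj/; s/c=ctrl.calibration(n);K=np.array(c\['intrinsics'\]);T=np/c=CAL[n];K=np.array(c['intrinsics']);T=np/" fit.py; python3 fit2.py 2>&1 | tail -12
```

```text
None [ 0.6663 -0.2946 -0.1864 -0.0909  0.2186  0.1079  0.51    0.9829 -0.0283
  1.815 ] yaw -10.677899283187896 cost 10.792808681259123
lens [ 0.577  -0.2778  0.2186] focus [ 0.4754 -0.2587  0.181 ]
0.012 [ 0.6663 -0.2946 -0.1864 -0.0909  0.2186 -4.5617  0.51    0.9829 -0.0283
  1.815 ] yaw -10.677898230785305 cost 10.792808681267154
lens [ 0.577  -0.2778  0.2186] focus [ 0.4754 -0.2587  0.181 ]
0.016 [  0.6663  -0.2946  -0.1864  -0.0909   0.2186 -10.8733   0.51     0.9829
  -0.0283   1.815 ] yaw -10.677898169704314 cost 10.792808681264553
lens [ 0.577  -0.2778  0.2186] focus [ 0.4754 -0.2587  0.181 ]
0.02 [ 0.6663 -0.2946 -0.1864 -0.0909  0.2186  8.064   0.51    0.9829 -0.0283
  1.815 ] yaw -10.677898147868335 cost 10.792808681265043
lens [ 0.577  -0.2778  0.2186] focus [ 0.4754 -0.2587  0.181 ]
```

```bash
cat > go.py <<'E'
from h import *
np.set_printoptions(precision=4,suppress=True)
import sys
foc=np.array([float(x) for x in sys.argv[1:4]]);yaw=float(sys.argv[4])
Rw=R.from_euler('ZY',[yaw,-20.05],degrees=True).as_matrix()
Rt=Rw@np.diag([-1,1,-1]);tcp=foc+.018*Rt[:,2]
s=ctrl.sense();Rc=R.from_euler('xyz',s['ee_rot'],degrees=True)
print('target',tcp,'now',s['tcp_pos'],'d',tcp-s['tcp_pos'],'rot',(R.from_matrix(Rt)*Rc.inv()).as_rotvec(),s['qvel'].round(2),s['finger_force'])
E
python3 go.py .4753 -.2588 .1813 -10.7
```

```text
target [ 0.4814 -0.2599  0.1644] now [ 0.4048 -0.2457  0.2047] d [ 0.0766 -0.0143 -0.0403] rot [ 0.0102 -0.0026 -0.028 ] [-0.57  0.24  0.14 -0.05 -0.13 -0.19  0.41] 60.58886647224426
```

Request:
apply_moves([
  [[0.015,-0.003,-0.015],[0.003,-0.001,-0.007]],
  [[0.02,-0.004,-0.013],[0.003,-0.001,-0.007]],
  [[0.02,-0.004,-0.008],[0.003,-0.001,-0.007]],
  [[0.015,-0.003,-0.004],[0.001,0,-0.007]],
  [[0.006,0,0],[0,0,0]],
])

```text
time_s: 10.75
tcp_pos: [0.4814, -0.2591, 0.1639]
ee_rot: [179.9, 20.0, 169.3]
wrist_force: [-0.5, 1.2, 0.1]
finger_gap: 0.469
finger_force: 60.6
```

Request:
apply_moves([
  [[0,0,0],[0,0,0]],
  [[0,0,0],[0,0,0]],
  [[0,0,0],[0,0,0]],
])

```text
time_s: 11.12
tcp_pos: [0.4793, -0.2607, 0.1645]
ee_rot: [-180.0, 20.1, 169.2]
wrist_force: [1.0, -0.7, -0.4]
finger_gap: 0.465
finger_force: 60.6
```

```bash
python3 go.py .4753 -.2588 .1813 -10.7
python3 - <<'E'
from h import *
s=ctrl.sense();print(s['tcp_pos'],s['ee_rot'])
a=snap('scene','s5');b=snap('side','d5')
p=proj=None
f=lambda i,x0,x1,y0,y1,k:cv2.resize(i[y0:y1,x0:x1],None,fx=k,fy=k,interpolation=cv2.INTER_CUBIC)
o=np.hstack([f(a,155,285,160,310,3),f(b,320,455,235,385,3)]);print(o.shape)
cv2.imwrite('pics/G.png',o[:,:,::-1])
E
```

```text
target [ 0.4814 -0.2599  0.1644] now [ 0.4793 -0.2607  0.1645] d [ 0.002   0.0008 -0.0001] rot [0.0009 0.0003 0.0024] [ 0.03  0.06  0.07 -0.05  0.11  0.    0.02] 60.596827268600464
[ 0.479345   -0.26073778  0.16452029] [-179.95075371   20.07691337  169.17838588]
(450, 795, 3)
```

View pics/G.png

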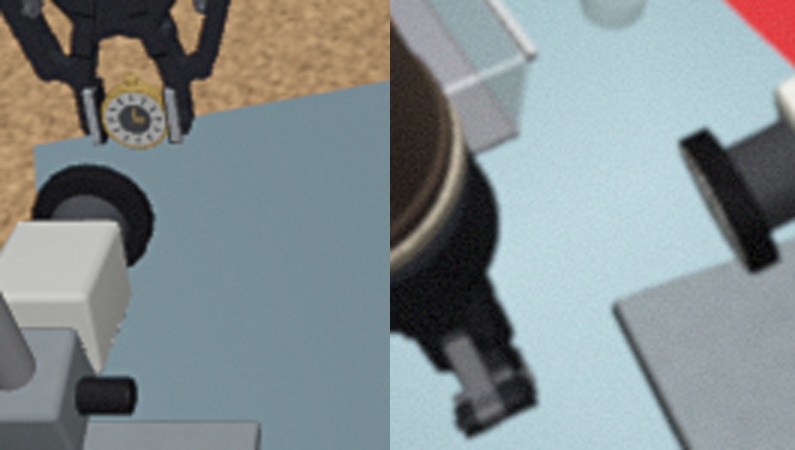

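The scene view shows the watch dial at about (199.7,199) and the crown at (198.3,186.3), upright and facing the lens. The wrist hides it in the side view. I'll use these robot-known points to correct the camera offsets.

```bash
cat > cal.py <<'E'
exec(open('fit.py').read().split('f=least')[0])
s=ctrl.sense();Rt=R.from_euler('xyz',s['ee_rot'],degrees=True).as_matrix();t=s['tcp_pos']
c=t-.018*Rt[:,2];wx=-Rt[:,0];wz=-Rt[:,2]
print('watch c',c)
print('scene dial',proj('scene',c+.006*wx)-[199.7,199],'crown',proj('scene',c+.026*wz)-[198.3,186.3])
print('tray crown scene',proj('scene',[.509,.0082,.078])-[346.1,225.2],'side',proj('side',[.509,.0082,.078])-[278,241.7])
print('handle scene',proj('scene',[.5447,.028,.113])-[360.1,227.1],'side',proj('side',[.5447,.028,.113])-[291.3,215.3])
E
python3 cal.py
```

```text
[  5   5  42  34 719] [   6    0   34   57 1106]
watch c [ 0.4734 -0.2596  0.1814]
scene dial [[-1.0907  0.3527]] crown [[-1.1972 -1.3778]]
tray crown scene [[-0.6155 -0.6111]] side [[ 1.4391 -0.5468]]
handle scene [[ 0.2836 -1.4109]] side [[-0.6872 -2.0802]]
```

```bash
sed -i "s#p\[6:\]/1.0#(p[6:]-[.9,.7,-.2,1.4])/.4#; s/(None,.012,.016,.02)/(.014,)/" fit2.py; python3 fit2.py 2>&1 | tail -3
```

```text
0.014 [  0.6663  -0.2952  -0.1862  -0.0909   0.2186 -48.8041   0.9083   0.8763
  -0.2536   1.527 ] yaw -10.668848273330697 cost 9.531369048733596
lens [ 0.577  -0.2784  0.2186] focus [ 0.4754 -0.2592  0.181 ]
```

Request:
apply_moves([
  [[0.0015,0.0005,0],[0.001,0,0.002]],
  [[0,0,0],[0,0,0]],
  [[0,0,0],[0,0,0]],
])

```text
time_s: 11.6
tcp_pos: [0.4813, -0.26, 0.1643]
ee_rot: [180.0, 20.1, 169.3]
wrist_force: [0.0, 0.3, -1.0]
finger_gap: 0.464
finger_force: 60.6
```

Request:
apply_moves([
  [[0,0,0],[0,0,0]],
  [[0,0,0],[0,0,0]],
  [[0,0,0],[0,0,0]],
])

```text
time_s: 11.98
tcp_pos: [0.4813, -0.2601, 0.1643]
ee_rot: [180.0, 20.1, 169.3]
wrist_force: [0.4, 0.7, -0.4]
finger_gap: 0.471
finger_force: 60.6
```

```bash
python3 go.py .4754 -.2592 .181 -10.67
cat > chk.py <<'E'
from h import *
a=cv2.imread('pics/scene0.png').astype(int);n=ctrl.capture('scene')[:,:,::-1].astype(int)
d=(np.abs(a-n).max(2)>40).astype(np.uint8)
k,l,s,c=cv2.connectedComponentsWithStats(cv2.morphologyEx(d,cv2.MORPH_OPEN,np.ones((2,2),np.uint8)))
for x in s[1:]:
    if x[4]>12:print(x)
E
python3 chk.py
```

```text
target [ 0.4815 -0.2603  0.1641] now [ 0.4813 -0.2601  0.1643] d [ 0.0002 -0.0003 -0.0002] rot [-0.0006  0.0003  0.0005] [-0.04 -0.07 -0.04 -0.04 -0.03  0.12 -0.01] 60.59635519981384
[188   0  21  25 343]
[257   0   7  30  65]
[290   0   8  31  82]
[295   0  14  38 160]
[328   0   5  12  32]
[149  11  48  20 549]
[146  18   3   5  13]
[131  20  16  11  84]
[281  27   6  13  51]
[   0   28   46   64 1254]
[ 154   61   81  149 6436]
[450 192  11   3  24]
[457 192  40  69 288]
[431 194  15   3  32]
[411 197   7   3  16]
[420 196   7   3  16]
[402 198   8   3  18]
[330 206  13  10  85]
[310 208  92  68 516]
[432 208  15  23 137]
[356 216  11  24 139]
[346 225  10   6  34]
[340 227   6   5  21]
[339 232  15  20 261]
[417 261  13   4  35]
```

On target to within 0.3 mm, with nothing changed around the jar, dish or stand beyond the moved cover. Handing in.

```bash
python3 -c "
from station import ctrl
print(ctrl.sign_off())"
```

```text
the job is handed in; nothing more can be done
None
```

I slid the cover to its end stop, lifted the crowned watch out, and handed the job in at 12 s with it held still in the gripper. It is upright, dial to the lens, within 0.3 mm of the computed focus point; that point is only good to about 2–3 mm (camera calibration), and a scene-image comparison showed no sign that the bystanders moved.

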